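# Stack an electrode pack and square it with the pedal jig

## Robot

A 7-joint arm with a two-finger parallel gripper is mounted at the origin on the work surface. World frame = base frame: x ahead of the robot, y to its left, z up, the work surface at z = 0. Lengths are in m, angles in rad, forces in N, time in s.
With the tool pointing down it reaches from about 0.35 to 0.775 m from the base axis. Payload 3.1 kg.
Tool frame: the origin (TCP) lies between the finger pads; the fingertips stand ctrl.tip_reach ahead of it and the grasp point (between the pads) lies 6 mm ahead of it (ctrl.tip_reach is the distance from the TCP to the fingertips, in m); z points along the fingers, x is the direction in which the jaws open and shut, and the axes are right-handed (so a half turn about z gives the same grasp; the last joint's range is limited). The gripper opens to 85 mm and grips with 20 to 120 N. Pads are 22 mm wide; open, the fingers measure 114 mm over their backs; the gripper's body (76 mm by 85 mm) begins 54 mm behind the grasp point. The pads swing forward as they close: fully open they stand 13 mm farther back than shut.
Start: joints at [-1.255, 0.311, 0.014, 1.512, -0.004, 1.319, -0.027], TCP at [0.193, 0.515, 0.256] pointing down, gripper open.
Joint ranges: [-2.7, 2.7], [-0.3, 1.91], [-1.27, 1.3], [0.12, 2.57], [-1.44, 4.58], [0.2, 2.03], [-3.05, 3.05]. Speed limits (rad/s): [2.79, 2.79, 3.14, 3.14, 3.14, 3.14, 3.14].

## Interface

Orientations are given as a rotation vector (axis times angle).
In Python, from workcell import ctrl gives the robot as it stands. Calls block until the motion is done:
- ctrl.goto(position, orientation): joint-space move of the TCP to a pose.
- ctrl.servo_line(position, frame=None, max_speed=0.15, threshold=None): straight line of the TCP; frame=None keeps the orientation; max_speed is the mean speed in m/s. With threshold (N) it stops when the force on the tool has changed by that much, and returns True; else False.
- ctrl.move_joints(angles): joint-space move.
- ctrl.gripper_open() and ctrl.gripper_close(grasp_force=None): open the fingers fully, or close them until they stop; grasp_force is the grip in N (None keeps the last).
- ctrl.sleep(seconds).
- ctrl.inverse_kinematics(position, orientation): joint angles nearest the present ones, or None.
- ctrl.get_obs(): the state.
- ctrl.snapshot(name): name is "scene" or "top" or "wrist"; returns the picture (384x512x3 uint8, red, green, blue); there is no depth.
- ctrl.calibration(name): a dict with "fovy" (degrees; the focal length in pixels is half the picture's height over the tangent of half this angle, whatever the lens; pixels are square), "cx", "cy" (the principal point, pixels), "D" ([k1, k2, p1, p2, k3] as OpenCV has them; the pictures are not rectified), "pose" (4x4, takes a point from camera to world coordinates). Camera axes: x right, y down, z forward; pixel columns grow to the right and rows downward; lengths in m; the calibration is good to about 2 mm. A picture is of the moment at which its call begins: read the wrist's pose just before it. calibration takes no time and is no camera call; for the wrist camera it gives the pose at the moment of the call.
A pose or a line that the arm cannot do raises ctrl.MotionError and nothing moves.
- ctrl.job_done(): hands the job in, once; it reports no verdict.
The state is a dict: "time": time; "qpos": joint angles; "joint_vel": joint speeds; "joint_torque": joint torques, N m; "ee_pos": TCP position; "orientation": TCP orientation; "wrist_force": force on the tool from outside, world axes, zero at the start; "torque": the same for the moment, N m; "opening": finger opening in m.
Only numpy, scipy, OpenCV 4.12 (cv2) and the standard library are available. Lean on these libraries where they do the work, as an engineer would, in place of code of your own. Each camera call takes 0.05 s, during which the arm holds its last target.

## Task

Build the electrode pack lying flat and lined up in the slot of the squaring jig: an aluminium plate first, one white separator sheet on it, the next plate, its sheet, and so on until all the plates on the bench are in, each with exactly one sheet on top, and the end block last with its grip rib up; a spare sheet stays out on the bench. Then push the jig's pedal right down to its stop, hold it for a good second so that the pusher squares the finished pack against the fence, and let the pedal come back up. Do not shift the other things on the bench.

Things in the scene. Friction and masses are not known exactly. Their poses are not given: they have to be found in the camera images.
- jig: Squaring jig: grey steel base fixed to the bench, 130 x 240 mm, 16 mm high, with an open-sided slot between two upright steel walls (fence and pusher), 52 mm wide and 68 mm high, on its flat upper face. Origin on the bench under jig_seat; x points away from the pedal, y along the slot to the fixed fence, z up.
- jig_seat (a point): Point on the jig's upper face, 16 mm above the bench, where the middle of a squared pack stands, the parts' 90 mm length along y (axes as the jig). The fence's face is at y = +46 mm; the pusher's face is at y = -68.5 mm with the pedal up, -46.5 mm with it fully down. The sides +-x are open for the fingers.
- jig_open_mid (a point): Point on the jig's upper face midway between fence and pusher when the pedal is up, 11 mm from jig_seat towards the pusher; axes as the jig. Parts laid with their middle here have 12 mm free at either end.
- pedal (a joint): Angle of the jig's spring pedal, hinged on the jig's near side: 0 = up (it springs back by itself), 0.30 rad = lower stop. Dark steel plate 76 mm wide with black rubber tread, sticking out 115 mm to the jig's -x. It drives the pusher 22 mm towards the fence. Pushing pedal_pad down takes about 6 N at first, 13 to 18 N at the stop with a pack.
- pedal_pad (a point): Middle of the upper face of the pedal's tread (62 x 70 mm), 162 mm from jig_seat towards the jig's -x; about 60 mm above the bench with the pedal up, sinking about 26 mm to the stop. Push straight down here with closed fingers.
- end_block: End block of the pack: steel block 90 x 50 x 25 mm with a black grip rib on top, 60 mm long (along x), 18 mm wide and 28 mm high, its top 53 mm above the origin; about 0.4 kg. Origin: centre of its underside; its own x runs along the 90 mm length, z up. Lies flat on the bench at the start, at any bench position.
- plate1: Electrode plate: bare aluminium, 90 x 50 x 12 mm, five dark lines along its top, about 0.16 kg. Two or three such plates are present; an absent one reads None. Origin: centre of its underside; its own x runs along the 90 mm length, z up. Lies flat on the bench at the start, at any bench position.
- plate2: Electrode plate: bare aluminium, 90 x 50 x 12 mm, five dark lines along its top, about 0.16 kg. Two or three such plates are present; an absent one reads None. Origin: centre of its underside; its own x runs along the 90 mm length, z up. Lies flat on the bench at the start, at any bench position.
- plate3: Electrode plate: bare aluminium, 90 x 50 x 12 mm, five dark lines along its top, about 0.16 kg. Two or three such plates are present; an absent one reads None. Origin: centre of its underside; its own x runs along the 90 mm length, z up. Lies flat on the bench at the start, at any bench position.
- sheet1: Separator sheet: stiff white plastic, 90 x 50 x 8 mm, 50 g. All three are always present; with two plates, one is spare. Origin: centre of its underside; its own x runs along the 90 mm length, z up. Lies flat on the bench at the start, at any bench position.
- sheet2: Separator sheet: stiff white plastic, 90 x 50 x 8 mm, 50 g. All three are always present; with two plates, one is spare. Origin: centre of its underside; its own x runs along the 90 mm length, z up. Lies flat on the bench at the start, at any bench position.
- sheet3: Separator sheet: stiff white plastic, 90 x 50 x 8 mm, 50 g. All three are always present; with two plates, one is spare. Origin: centre of its underside; its own x runs along the 90 mm length, z up. Lies flat on the bench at the start, at any bench position.
- tape_roll: Roll of paper tape, 84 mm across, 22 mm high: a bystander, leave it alone. Origin: underside.
- mug: White cup, 68 mm across, 75 mm high: a bystander, leave it alone. Origin: underside.
- jar: Amber jar, 60 mm across, 70 mm high: a bystander, leave it alone. Origin: underside.
- multimeter: Orange multimeter, 140 x 70 x 32 mm: a bystander, leave it alone. Origin: underside.
- gearmotor: Small gear motor, 80 mm long, 40 mm high: a bystander, leave it alone. Origin: underside.
- heatsink: Blue finned heat sink, 80 x 60 x 34 mm: a bystander, leave it alone. Origin: underside.
Not all that is in view belongs to the job. Leave any brown or turquoise look-alike of the sheet2 alone. Leave any brown look-alike of the sheet3 alone.

How it is judged:
On the way, in this order (a step that is already met when the one before it is completed fails the run):
1. All plates present, each under one sheet, and the end block on top stand in the jig's slot, the end block let go (y of plate1 in the frame of jig_seat between -0.026 and 0.006 m and x of plate1 in the frame of jig_seat between -0.012 and 0.012 m and angle between each of plate1, plate2, plate3, end_block's own z axis and vertical below 0.07 rad and angle between the x axis of each of plate1, plate2, plate3, end_block and the y axis of jig, either way round below 0.14 rad and (z of plate1 in the frame of jig_seat between -0.0035 and 0.0035 m or z of plate1 in the frame of jig_seat between 0.0165 and 0.0235 m or z of plate1 in the frame of jig_seat between 0.0365 and 0.0435 m) and (z of end_block in the frame of plate1 between 0.0165 and 0.0235 m or z of end_block in the frame of plate1 between 0.0365 and 0.0435 m or z of end_block in the frame of plate1 between 0.0565 and 0.0635 m) and y of plate2 in the frame of jig_seat between -0.026 and 0.006 m and x of plate2 in the frame of jig_seat between -0.012 and 0.012 m and (z of plate2 in the frame of jig_seat between -0.0035 and 0.0035 m or z of plate2 in the frame of jig_seat between 0.0165 and 0.0235 m or z of plate2 in the frame of jig_seat between 0.0365 and 0.0435 m) and (z of end_block in the frame of plate2 between 0.0165 and 0.0235 m or z of end_block in the frame of plate2 between 0.0365 and 0.0435 m or z of end_block in the frame of plate2 between 0.0565 and 0.0635 m) and y of plate3 in the frame of jig_seat between -0.026 and 0.006 m and x of plate3 in the frame of jig_seat between -0.012 and 0.012 m and (z of plate3 in the frame of jig_seat between -0.0035 and 0.0035 m or z of plate3 in the frame of jig_seat between 0.0165 and 0.0235 m or z of plate3 in the frame of jig_seat between 0.0365 and 0.0435 m) and (z of end_block in the frame of plate3 between 0.0165 and 0.0235 m or z of end_block in the frame of plate3 between 0.0365 and 0.0435 m or z of end_block in the frame of plate3 between 0.0565 and 0.0635 m) and (z of plate2 in the frame of plate1 between -0.0435 and -0.0365 m or z of plate2 in the frame of plate1 between -0.0235 and -0.0165 m or z of plate2 in the frame of plate1 between 0.0165 and 0.0235 m or z of plate2 in the frame of plate1 between 0.0365 and 0.0435 m) and (z of plate3 in the frame of plate1 between -0.0435 and -0.0365 m or z of plate3 in the frame of plate1 between -0.0235 and -0.0165 m or z of plate3 in the frame of plate1 between 0.0165 and 0.0235 m or z of plate3 in the frame of plate1 between 0.0365 and 0.0435 m) and (z of plate3 in the frame of plate2 between -0.0435 and -0.0365 m or z of plate3 in the frame of plate2 between -0.0235 and -0.0165 m or z of plate3 in the frame of plate2 between 0.0165 and 0.0235 m or z of plate3 in the frame of plate2 between 0.0365 and 0.0435 m) and y of end_block in the frame of jig_seat between -0.026 and 0.006 m and x of end_block in the frame of jig_seat between -0.012 and 0.012 m and (z of end_block in the frame of jig_seat between 0.0365 and 0.0435 m or z of end_block in the frame of jig_seat between 0.0565 and 0.0635 m) and ((y of sheet1 in the frame of jig_seat between -0.026 and 0.006 m and x of sheet1 in the frame of jig_seat between -0.012 and 0.012 m and angle between sheet1's own z axis and vertical below 0.07 rad and angle between the x axis of sheet1 and the y axis of jig, either way round below 0.14 rad and z of sheet1 in the frame of jig_seat between 0.006 and 0.057 m) or horizontal distance between sheet1 and jig_seat above 0.09 m) and ((y of sheet2 in the frame of jig_seat between -0.026 and 0.006 m and x of sheet2 in the frame of jig_seat between -0.012 and 0.012 m and angle between sheet2's own z axis and vertical below 0.07 rad and angle between the x axis of sheet2 and the y axis of jig, either way round below 0.14 rad and z of sheet2 in the frame of jig_seat between 0.006 and 0.057 m) or horizontal distance between sheet2 and jig_seat above 0.09 m) and ((y of sheet3 in the frame of jig_seat between -0.026 and 0.006 m and x of sheet3 in the frame of jig_seat between -0.012 and 0.012 m and angle between sheet3's own z axis and vertical below 0.07 rad and angle between the x axis of sheet3 and the y axis of jig, either way round below 0.14 rad and z of sheet3 in the frame of jig_seat between 0.006 and 0.057 m) or horizontal distance between sheet3 and jig_seat above 0.09 m) and contact force between end_block and the fingers below 0.1 N), for 0.2 s.
2. With the complete pack in the slot the pedal is held at its stop (y of plate1 in the frame of jig_seat between -0.012 and 0.006 m and x of plate1 in the frame of jig_seat between -0.012 and 0.012 m and angle between each of plate1, plate2, plate3, end_block's own z axis and vertical below 0.07 rad and angle between the x axis of each of plate1, plate2, plate3, end_block and the y axis of jig, either way round below 0.14 rad and (z of plate1 in the frame of jig_seat between -0.0035 and 0.0035 m or z of plate1 in the frame of jig_seat between 0.0165 and 0.0235 m or z of plate1 in the frame of jig_seat between 0.0365 and 0.0435 m) and (z of end_block in the frame of plate1 between 0.0165 and 0.0235 m or z of end_block in the frame of plate1 between 0.0365 and 0.0435 m or z of end_block in the frame of plate1 between 0.0565 and 0.0635 m) and y of plate2 in the frame of jig_seat between -0.012 and 0.006 m and x of plate2 in the frame of jig_seat between -0.012 and 0.012 m and (z of plate2 in the frame of jig_seat between -0.0035 and 0.0035 m or z of plate2 in the frame of jig_seat between 0.0165 and 0.0235 m or z of plate2 in the frame of jig_seat between 0.0365 and 0.0435 m) and (z of end_block in the frame of plate2 between 0.0165 and 0.0235 m or z of end_block in the frame of plate2 between 0.0365 and 0.0435 m or z of end_block in the frame of plate2 between 0.0565 and 0.0635 m) and y of plate3 in the frame of jig_seat between -0.012 and 0.006 m and x of plate3 in the frame of jig_seat between -0.012 and 0.012 m and (z of plate3 in the frame of jig_seat between -0.0035 and 0.0035 m or z of plate3 in the frame of jig_seat between 0.0165 and 0.0235 m or z of plate3 in the frame of jig_seat between 0.0365 and 0.0435 m) and (z of end_block in the frame of plate3 between 0.0165 and 0.0235 m or z of end_block in the frame of plate3 between 0.0365 and 0.0435 m or z of end_block in the frame of plate3 between 0.0565 and 0.0635 m) and (z of plate2 in the frame of plate1 between -0.0435 and -0.0365 m or z of plate2 in the frame of plate1 between -0.0235 and -0.0165 m or z of plate2 in the frame of plate1 between 0.0165 and 0.0235 m or z of plate2 in the frame of plate1 between 0.0365 and 0.0435 m) and (z of plate3 in the frame of plate1 between -0.0435 and -0.0365 m or z of plate3 in the frame of plate1 between -0.0235 and -0.0165 m or z of plate3 in the frame of plate1 between 0.0165 and 0.0235 m or z of plate3 in the frame of plate1 between 0.0365 and 0.0435 m) and (z of plate3 in the frame of plate2 between -0.0435 and -0.0365 m or z of plate3 in the frame of plate2 between -0.0235 and -0.0165 m or z of plate3 in the frame of plate2 between 0.0165 and 0.0235 m or z of plate3 in the frame of plate2 between 0.0365 and 0.0435 m) and y of end_block in the frame of jig_seat between -0.012 and 0.006 m and x of end_block in the frame of jig_seat between -0.012 and 0.012 m and (z of end_block in the frame of jig_seat between 0.0365 and 0.0435 m or z of end_block in the frame of jig_seat between 0.0565 and 0.0635 m) and ((y of sheet1 in the frame of jig_seat between -0.012 and 0.006 m and x of sheet1 in the frame of jig_seat between -0.012 and 0.012 m and angle between sheet1's own z axis and vertical below 0.07 rad and angle between the x axis of sheet1 and the y axis of jig, either way round below 0.14 rad and z of sheet1 in the frame of jig_seat between 0.006 and 0.057 m) or horizontal distance between sheet1 and jig_seat above 0.09 m) and ((y of sheet2 in the frame of jig_seat between -0.012 and 0.006 m and x of sheet2 in the frame of jig_seat between -0.012 and 0.012 m and angle between sheet2's own z axis and vertical below 0.07 rad and angle between the x axis of sheet2 and the y axis of jig, either way round below 0.14 rad and z of sheet2 in the frame of jig_seat between 0.006 and 0.057 m) or horizontal distance between sheet2 and jig_seat above 0.09 m) and ((y of sheet3 in the frame of jig_seat between -0.012 and 0.006 m and x of sheet3 in the frame of jig_seat between -0.012 and 0.012 m and angle between sheet3's own z axis and vertical below 0.07 rad and angle between the x axis of sheet3 and the y axis of jig, either way round below 0.14 rad and z of sheet3 in the frame of jig_seat between 0.006 and 0.057 m) or horizontal distance between sheet3 and jig_seat above 0.09 m) and value of joint pedal above 0.275 rad), for 0.6 s.
At the end, for the whole second after the job is handed in: In the jig: plate, sheet, plate, sheet (, plate, sheet), end block, flat, each part within 6 mm of the squared position along the slot, 12 mm across it and 8 degrees of yaw; a spare sheet more than 90 mm from the seat; pedal up; everything at rest (y of plate1 in the frame of jig_seat between -0.006 and 0.006 m and x of plate1 in the frame of jig_seat between -0.012 and 0.012 m and angle between each of plate1, plate2, plate3, end_block's own z axis and vertical below 0.07 rad and angle between the x axis of each of plate1, plate2, plate3, end_block and the y axis of jig, either way round below 0.14 rad and (z of plate1 in the frame of jig_seat between -0.0035 and 0.0035 m or z of plate1 in the frame of jig_seat between 0.0165 and 0.0235 m or z of plate1 in the frame of jig_seat between 0.0365 and 0.0435 m) and (z of end_block in the frame of plate1 between 0.0165 and 0.0235 m or z of end_block in the frame of plate1 between 0.0365 and 0.0435 m or z of end_block in the frame of plate1 between 0.0565 and 0.0635 m) and y of plate2 in the frame of jig_seat between -0.006 and 0.006 m and x of plate2 in the frame of jig_seat between -0.012 and 0.012 m and (z of plate2 in the frame of jig_seat between -0.0035 and 0.0035 m or z of plate2 in the frame of jig_seat between 0.0165 and 0.0235 m or z of plate2 in the frame of jig_seat between 0.0365 and 0.0435 m) and (z of end_block in the frame of plate2 between 0.0165 and 0.0235 m or z of end_block in the frame of plate2 between 0.0365 and 0.0435 m or z of end_block in the frame of plate2 between 0.0565 and 0.0635 m) and y of plate3 in the frame of jig_seat between -0.006 and 0.006 m and x of plate3 in the frame of jig_seat between -0.012 and 0.012 m and (z of plate3 in the frame of jig_seat between -0.0035 and 0.0035 m or z of plate3 in the frame of jig_seat between 0.0165 and 0.0235 m or z of plate3 in the frame of jig_seat between 0.0365 and 0.0435 m) and (z of end_block in the frame of plate3 between 0.0165 and 0.0235 m or z of end_block in the frame of plate3 between 0.0365 and 0.0435 m or z of end_block in the frame of plate3 between 0.0565 and 0.0635 m) and (z of plate2 in the frame of plate1 between -0.0435 and -0.0365 m or z of plate2 in the frame of plate1 between -0.0235 and -0.0165 m or z of plate2 in the frame of plate1 between 0.0165 and 0.0235 m or z of plate2 in the frame of plate1 between 0.0365 and 0.0435 m) and (z of plate3 in the frame of plate1 between -0.0435 and -0.0365 m or z of plate3 in the frame of plate1 between -0.0235 and -0.0165 m or z of plate3 in the frame of plate1 between 0.0165 and 0.0235 m or z of plate3 in the frame of plate1 between 0.0365 and 0.0435 m) and (z of plate3 in the frame of plate2 between -0.0435 and -0.0365 m or z of plate3 in the frame of plate2 between -0.0235 and -0.0165 m or z of plate3 in the frame of plate2 between 0.0165 and 0.0235 m or z of plate3 in the frame of plate2 between 0.0365 and 0.0435 m) and y of end_block in the frame of jig_seat between -0.006 and 0.006 m and x of end_block in the frame of jig_seat between -0.012 and 0.012 m and (z of end_block in the frame of jig_seat between 0.0365 and 0.0435 m or z of end_block in the frame of jig_seat between 0.0565 and 0.0635 m) and ((y of sheet1 in the frame of jig_seat between -0.006 and 0.006 m and x of sheet1 in the frame of jig_seat between -0.012 and 0.012 m and angle between sheet1's own z axis and vertical below 0.07 rad and angle between the x axis of sheet1 and the y axis of jig, either way round below 0.14 rad and z of sheet1 in the frame of jig_seat between 0.006 and 0.057 m) or horizontal distance between sheet1 and jig_seat above 0.09 m) and ((y of sheet2 in the frame of jig_seat between -0.006 and 0.006 m and x of sheet2 in the frame of jig_seat between -0.012 and 0.012 m and angle between sheet2's own z axis and vertical below 0.07 rad and angle between the x axis of sheet2 and the y axis of jig, either way round below 0.14 rad and z of sheet2 in the frame of jig_seat between 0.006 and 0.057 m) or horizontal distance between sheet2 and jig_seat above 0.09 m) and ((y of sheet3 in the frame of jig_seat between -0.006 and 0.006 m and x of sheet3 in the frame of jig_seat between -0.012 and 0.012 m and angle between sheet3's own z axis and vertical below 0.07 rad and angle between the x axis of sheet3 and the y axis of jig, either way round below 0.14 rad and z of sheet3 in the frame of jig_seat between 0.006 and 0.057 m) or horizontal distance between sheet3 and jig_seat above 0.09 m) and linear speed of each of plate1, plate2, plate3, end_block below 0.03 m/s and value of joint pedal below 0.04 rad); the robot touches nothing.
It fails at once if Another thing on the bench is shifted by more than 4 cm (distance of any of tape_roll, mug, jar, multimeter, gearmotor, heatsink from where it was at the start of the episode above 0.04 m).
Of plate1, plate2, plate3 only 2 to 3 are there at a start; the rules pass over those that are not, and their reading is None.
At some moment in a run one of end_block may be knocked a few centimetres aside while the robot is not near it.
It also fails if it takes over 210 s, if anything falls off the work surface, if the arm or the gripper's body presses on something with over 40 N, if the wrist force passes 120 N, or if a joint passes its speed limit or range.

## Working session

There is one attempt and no reset: what is moved stays moved. The work goes in short steps, each a Python script; the robot and the scene stay as the last script left them, time stands still between calls to the robot, and variables do not carry over. Pictures are saved under pics/ and viewed, and the job is handed in when it is done.

```bash
ls; mkdir -p pics
python3 - <<'E'
from workcell import ctrl
import cv2,numpy as np
print(ctrl.tip_reach, ctrl.get_obs())
for n in("scene","top","wrist"):
    c=ctrl.calibration(n);print(n,c)
    im=ctrl.snapshot(n);cv2.imwrite(f"pics/{n}0.png",im[:,:,::-1])
E
```

```text
pics
0.025 {'time': 0.0, 'qpos': array([-1.2547158 ,  0.31176833,  0.01398737,  1.51306161, -0.00439519,
        1.31920709, -0.02720116]), 'joint_vel': array([-6.36605259e-05,  3.55782278e-04, -1.11772231e-03, -2.07853878e-03,
       -8.13259360e-04, -6.75360644e-04,  3.36807291e-04]), 'joint_torque': array([-2.27835039e-04, -3.79914021e+01,  1.45775182e-01, -2.30594856e+01,
        1.21814216e-02,  1.35029160e-02, -7.62107732e-06]), 'ee_pos': array([0.19235744, 0.5145446 , 0.25519575]), 'orientation': array([ 2.57999716,  1.78998576, -0.00301974]), 'wrist_force': array([ 0.26360446,  0.68522092, -0.20647452]), 'torque': array([-0.0675222 ,  0.03692361, -0.03982401]), 'opening': 0.08532854570706938}
scene {'fovy': 55.885173614547625, 'cx': 257.2078503945504, 'cy': 188.4336009850674, 'D': array([-0.1171302,  0.       ,  0.       ,  0.       ,  0.       ]), 'pose': array([[ 0.01592938,  0.51304633, -0.8582131 ,  1.43997168],
       [ 0.99985191, -0.00258253,  0.01701449, -0.09349064],
       [ 0.00651286, -0.85835703, -0.51301149,  0.624429  ],
       [ 0.        ,  0.        ,  0.   
[... 248 characters left out ...]
-01,
         3.54281890e-01],
       [-9.99995878e-01, -3.93917688e-04,  2.84423548e-03,
        -5.33371235e-02],
       [-2.77304782e-03, -1.24521375e-01, -9.92213050e-01,
         1.51482203e+00],
       [ 0.00000000e+00,  0.00000000e+00,  0.00000000e+00,
         1.00000000e+00]])}
wrist {'fovy': 69.33631080272112, 'cx': 255.62913197378825, 'cy': 190.9983724911147, 'D': array([-0.0222212,  0.       ,  0.       ,  0.       ,  0.       ]), 'pose': array([[ 0.35092269,  0.88754433,  0.29852693,  0.11428909],
       [ 0.93640076, -0.33171716, -0.11453099,  0.54414598],
       [-0.00262482,  0.31973236, -0.94750426,  0.37334403],
       [ 0.        ,  0.        ,  0.        ,  1.        ]])}
```

Run:
```python
import cv2
for n in("scene","top"):
    im=cv2.imread(f"pics/{n}0.png");cv2.imwrite(f"pics/{n}0b.png",cv2.resize(im,(800,600),interpolation=cv2.INTER_CUBIC))
```

```text
(no output)
```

View pics/top0b.png

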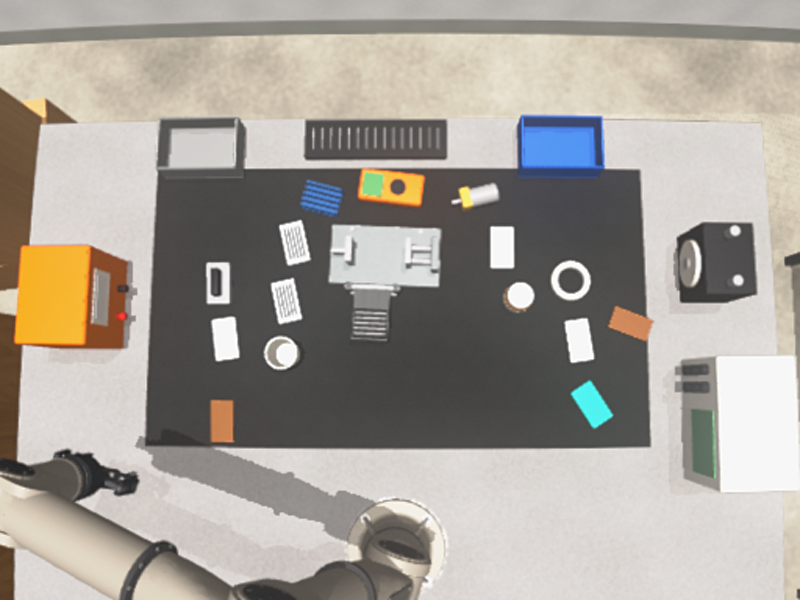

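View pics/scene0b.png

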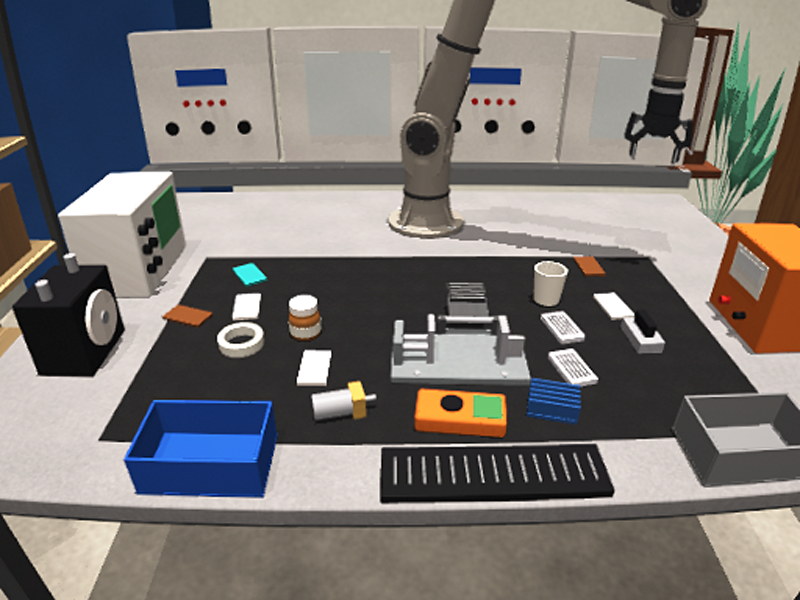

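```bash
cat > h.py <<'E'
import cv2,numpy as np
from scipy.spatial.transform import Rotation as R
def K(c,H=384):
    f=H/2/np.tan(np.radians(c["fovy"])/2); return np.array([[f,0,c["cx"]],[0,f,c["cy"]],[0,0,1.]])
def p2w(px,c,z):
    px=np.asarray(px,float).reshape(-1,1,2)
    n=cv2.undistortPoints(px,K(c),c["D"]).reshape(-1,2)
    d=np.c_[n,np.ones(len(n))]@c["pose"][:3,:3].T; o=c["pose"][:3,3]
    return (o+d*((z-o[2])/d[:,2])[:,None])[:,:2]
def w2p(P,c):
    P=np.asarray(P,float).reshape(-1,3); T=np.linalg.inv(c["pose"])
    r,_=cv2.Rodrigues(T[:3,:3]); return cv2.projectPoints(P,r,T[:3,3],K(c),c["D"])[0].reshape(-1,2)
def rect(im,c,seed,z,thr=120,S=8,dil=2):
    "seed px in original image; returns centre, size(long,short), yaw of long axis"
    m=(im.min(2)>thr).astype(np.uint8); m=cv2.resize(m,None,fx=1,fy=1)
    m=cv2.morphologyEx(m,cv2.MORPH_CLOSE,np.ones((dil*2+1,)*2,np.uint8))
    n,l,st,ce=cv2.connectedComponentsWithStats(m); k=np.argmin([1e9]+[np.hypot(*(ce[i]-seed)) for i in range(1,n)])
    cs,_=cv2.findContours((l==k).astype(np.uint8),cv2.RETR_EXTERNAL,cv2.CHAIN_APPROX_NONE)
    w=p2w(cs[0],c,z).astype(np.float32); (cx,cy),(a,b),t=cv2.minAreaRect(w*1000)
    if a<b: a,b,t=b,a,t+90
    return np.array([cx,cy])/1e3,(a,b),(t+90)%180-90
E
python3 - <<'E'
from workcell import ctrl
from h import *
im=cv2.imread("pics/top0.png")[:,:,::-1];c=ctrl.calibration("top")
for n,s,z in[("pA",(294,242),.012),("pB",(286,300),.012),("sA",(226,339),.008),("sB",(502,247),.008),("sC",(579,340),.008),("eb",(218,283),.025)]:
    p,sz,t=rect(im,c,np.array(s)*.64,z); print(n,p.round(4),np.round(sz,1),round(t,1))
big=cv2.resize(im[130:230,190:300],None,fx=7,fy=6,interpolation=cv2.INTER_CUBIC)[:,:,::-1]
cv2.imwrite("pics/jigtop.png",big)
print(R.from_rotvec(ctrl.get_obs()["orientation"]).as_matrix().round(3))
E
```

```text
pA [0.6564 0.2259] [94.3 54.8] 13.7
pB [0.5273 0.2414] [95.3 54.7] 13.1
sA [0.445  0.3749] [94.  54.6] 8.1
sB [ 0.6464 -0.231 ] [91.7 48.4] -0.8
sC [ 0.442  -0.3958] [94.8 55.4] 8.0
eb [0.5642 0.3904] [91.3 48.8] 2.1
[[ 0.35   0.937 -0.001]
 [ 0.937 -0.35  -0.002]
 [-0.002  0.    -1.   ]]
```

View pics/jigtop.png

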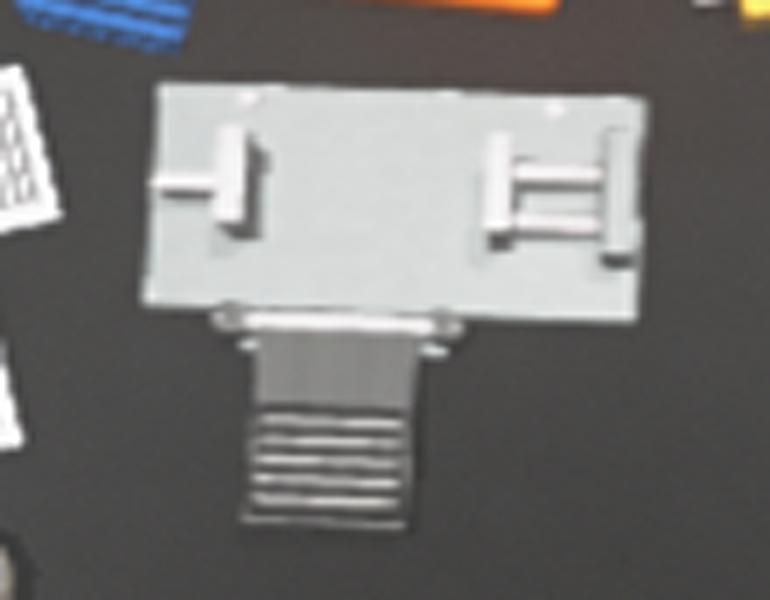

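```bash
cat >> h.py <<'E'
def ori(phi):
    "tool down, tool x (jaw axis) at world yaw phi"
    x=np.array([np.cos(phi),np.sin(phi),0]);z=np.array([0,0,-1.]);return R.from_matrix(np.c_[x,np.cross(z,x),z]).as_rotvec()
E
python3 - <<'E'
from workcell import ctrl
from h import *
c=ctrl.calibration("top")
q=np.array([(157,83),(648,98),(637,320),(143,303)])/[7,6]+[190,130]-.4
w=p2w(q,c,.016);print(w.round(4),[np.linalg.norm(w[i]-w[i-1]).round(4) for i in range(4)],w.mean(0))
e=w[0]-w[1]+w[3]-w[2]; print("yaw y axis",np.degrees(np.arctan2(-e[0],e[1])))
def P(pts,z): return p2w(np.array(pts)/[7,6]+[190,130]-.4,c,z).round(4)
print("fence face",P([(247,127),(238,235)],.084)); print("pusher",P([(485,135),(485,232)],.084))
print("pedal end",P([(245,515),(405,525)],.06), "tread",P([(330,460)],.06))
# candidates for look pose
for phi in (0,np.pi,np.pi/2,-np.pi/2):
    o=ori(phi); 
    for p in ([.6,.0,.3],[.6,.05,.35]):
        j=ctrl.inverse_kinematics(p,o);print(phi,p,None if j is None else j.round(2))
E
```

```text
[[ 0.6956  0.1437]
 [ 0.6866 -0.0973]
 [ 0.5586 -0.0915]
 [ 0.5682  0.1482]] [np.float64(0.1274), np.float64(0.2411), np.float64(0.1281), np.float64(0.2399)] [0.62724214 0.02576457]
yaw y axis -2.2208370626925378
fence face [[0.6555 0.0921]
 [0.5958 0.0954]]
pusher [[ 0.6509 -0.0192]
 [ 0.5974 -0.0194]]
pedal end [[0.4455 0.0926]
 [0.4402 0.0179]] tread [[0.4755 0.0532]]
0 [0.6, 0.0, 0.3] [-0.53  0.48  0.79  1.3  -0.33  1.5   0.23]
0 [0.6, 0.05, 0.35] [-0.55  0.45  0.72  1.18 -0.29  1.61  0.11]
3.141592653589793 [0.6, 0.0, 0.3] [-0.69  0.58  1.13  1.31 -0.52  1.56 -2.77]
3.141592653589793 [0.6, 0.05, 0.35] [ 0.47  0.59 -1.08  1.13  0.51  1.68  2.68]
1.5707963267948966 [0.6, 0.0, 0.3] [-0.41  0.44  0.59  1.3  -0.24  1.48  1.73]
1.5707963267948966 [0.6, 0.05, 0.35] [-0.44  0.42  0.52  1.18 -0.21  1.59  1.61]
-1.5707963267948966 [0.6, 0.0, 0.3] [-0.53  0.48  0.79  1.3  -0.33  1.5  -1.34]
-1.5707963267948966 [0.6, 0.05, 0.35] [-0.57  0.46  0.76  1.18 -0.31  1.61 -1.45]
```

Run:
```python
from workcell import ctrl
from h import *
ctrl.goto([.60,-.05,.32],ori(0))
c=ctrl.calibration("wrist");im=ctrl.snapshot("wrist");np.save("pics/w1c.npy",c,allow_pickle=True)
cv2.imwrite("pics/w1.png",im[:,:,::-1]);cv2.imwrite("pics/w1b.png",cv2.resize(im,(800,600),interpolation=cv2.INTER_CUBIC)[:,:,::-1])
o=ctrl.get_obs();print(o["time"],o["ee_pos"],c["pose"].round(3))
```

```text
2.6833 [ 0.60016096 -0.04828938  0.31969669] [[ 1.     0.002 -0.     0.599]
 [ 0.002 -0.948 -0.319  0.035]
 [-0.001  0.319 -0.948  0.438]
 [ 0.     0.     0.     1.   ]]
```

View pics/w1b.png

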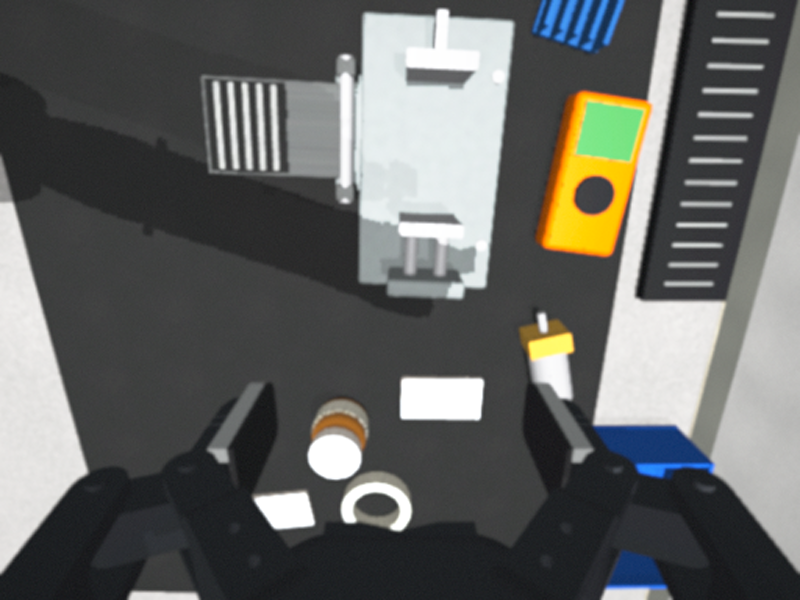

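Run:
```python
import cv2
im=cv2.imread("pics/w1.png")[0:195,120:340];cv2.imwrite("pics/w1c.png",cv2.resize(im,None,fx=3.6,fy=3,interpolation=cv2.INTER_CUBIC))
```

```text
(no output)
```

View pics/w1c.png

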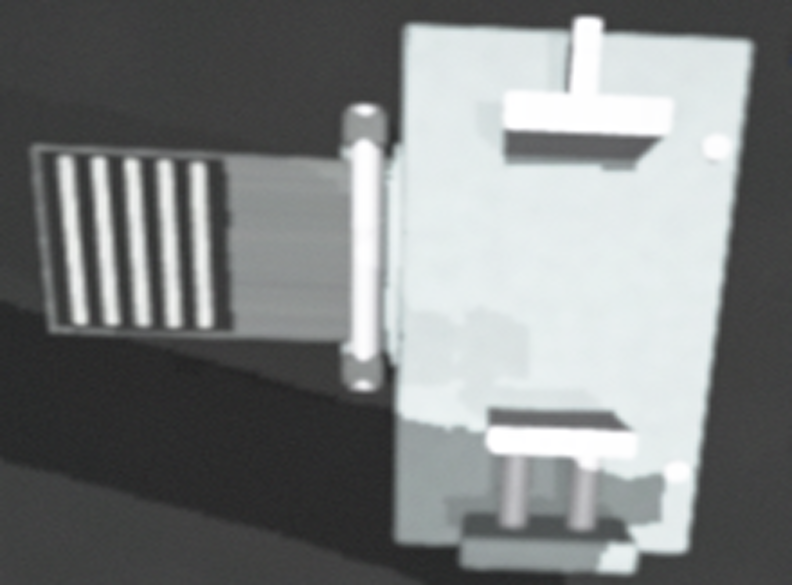

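Run:
```python
from workcell import ctrl
from h import *
c=np.load("pics/w1c.npy",allow_pickle=True).item()
def P(pts,z): return p2w(np.array(pts)/[3.6,3]+[120,0]-.4,c,z).round(4)
b=P([(403,24),(752,41),(688,552),(394,541)],.016);print("base",b,b.mean(0))
print("fence top",P([(503,129),(671,135)],.084),"bot",P([(505,160),(632,166)],.016))
print("push top",P([(488,428),(636,432)],.084),"bot",P([(488,408),(612,412)],.016))
print("tread",P([(50,152),(228,160),(232,330),(66,330)],.06).mean(0))
im=cv2.imread("pics/w1.png")[:,:,::-1]
print("sB",rect(im,c,(282,255),.008,dil=1))
```

```text
base [[ 0.5664  0.1483]
 [ 0.6952  0.1422]
 [ 0.6864 -0.0949]
 [ 0.5567 -0.0892]] [0.626175 0.0266  ]
fence top [[0.6027 0.0948]
 [0.6563 0.0929]] bot [[0.6043 0.0935]
 [0.653  0.0911]]
push top [[ 0.5981 -0.0193]
 [ 0.6504 -0.0208]] bot [[ 0.5979 -0.0197]
 [ 0.6498 -0.0215]]
tread [0.4761 0.0544]
sB (array([ 0.64636438, -0.2294409 ]), (93.31414794921875, 54.91215133666992), 0.09375964105129242)
```

```bash
cat >> h.py <<'E'
YJ=np.radians(-2.35); JY=np.array([-np.sin(YJ),np.cos(YJ)]); JX=np.array([np.cos(YJ),np.sin(YJ)])
MID=np.array([.6267,.0365]); SEAT=MID+.011*JY
def best(ctrl,p,phis):
    q=ctrl.get_obs()["qpos"]; b=None
    for ph in phis:
        j=ctrl.inverse_kinematics(p,ori(ph))
        if j is not None and (b is None or abs(j-q).max()<b[0]): b=(abs(j-q).max(),ph)
    return b[1]
E
python3 - <<'E'
from workcell import ctrl
from h import *
p=[.6564,.2259]; psi=np.radians(13.7)
phi=best(ctrl,[*p,.15],[psi-np.pi/2,psi+np.pi/2]);print(np.degrees(phi))
ctrl.goto([*p,.15],ori(phi))
ctrl.servo_line([*p,.04],max_speed=.12)
f0=ctrl.get_obs()["wrist_force"]
h=ctrl.servo_line([*p,.004],max_speed=.02,threshold=3.0)
o=ctrl.get_obs();print(h,o["ee_pos"],o["wrist_force"]-f0,o["time"])
im=ctrl.snapshot("wrist");cv2.imwrite("pics/w2.png",im[:,:,::-1])
E
```

```text
103.7
True [0.65630553 0.22586388 0.01207152] [-1.26062854 -0.30113268  4.29695621] 6.275
```

View pics/w2.png

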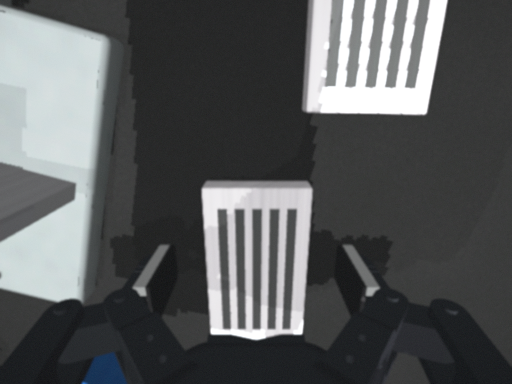

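```bash
cat >> h.py <<'E'
def grab(ctrl,p,zg=.0235,force=40,lift=.17):
    o=ctrl.get_obs(); 
    ctrl.servo_line([*p,zg],max_speed=.05); ctrl.gripper_close(force)
    print("opening",ctrl.get_obs()["opening"],"t",ctrl.get_obs()["time"])
    ctrl.servo_line([*p,lift],max_speed=.2)
    print("opening lifted",ctrl.get_obs()["opening"])
def place(ctrl,zp,dy=0.,dx=0.,release=True,fast_to=.03):
    "zp: expected TCP z at contact"
    p=MID+dy*JY+dx*JX
    phi=best(ctrl,[*p,.17],[YJ,YJ+np.pi])
    ctrl.goto([*p,.17],ori(phi))
    ctrl.servo_line([*p,zp+.015],max_speed=.12)
    h=ctrl.servo_line([*p,zp-.003],max_speed=.025,threshold=3.)
    o=ctrl.get_obs();print("place contact",h,o["ee_pos"].round(4),"exp",zp,o["wrist_force"].round(1),"phi",np.degrees(phi))
    if release:
        ctrl.gripper_open(); ctrl.servo_line([*o["ee_pos"][:2],.17],max_speed=.2)
    print("t",ctrl.get_obs()["time"])
E
python3 - <<'E'
from workcell import ctrl
from h import *
p=[.6564,.2259]
grab(ctrl,p)
place(ctrl,.0235+.016)
c=ctrl.calibration("wrist");im=ctrl.snapshot("wrist");cv2.imwrite("pics/w3.png",im[:,:,::-1])
np.save("pics/w3c.npy",c,allow_pickle=True)
E
```

```text
opening 0.04878287178829601 t 7.1583
opening lifted 0.048945544087477165
place contact True [0.6265 0.0364 0.0393] exp 0.0395 [-0.6 -0.3  4.8] phi 177.65
t 12.0417
```

View pics/w3.png

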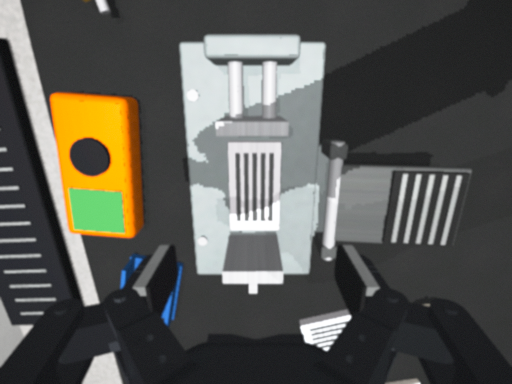

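Run:
```python
from h import *
c=np.load("pics/w3c.npy",allow_pickle=True).item()
for q in p2w([(229,142),(281,142),(281.5,186)],c,.028): print(((q-MID)@JX).round(4),((q-MID)@JY).round(4))
from workcell import ctrl
im=cv2.imread("pics/w3.png");cv2.imwrite("pics/w3z.png",cv2.resize(im[100:260,170:340],None,fx=4,fy=3.7,interpolation=cv2.INTER_CUBIC))
```

```text
0.0218 -0.0435
-0.0265 -0.0434
-0.0282 -0.0005
```

View pics/w3z.png

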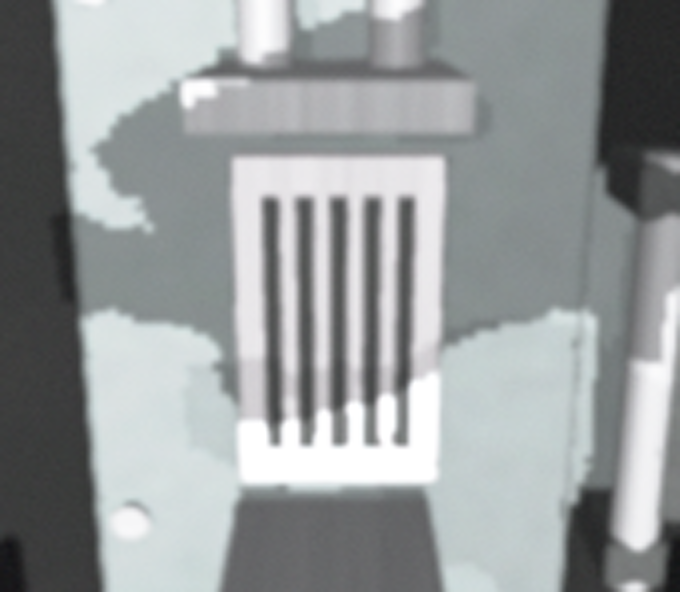

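Run:
```python
from workcell import ctrl
from h import *
def pick(p,deg):
    psi=np.radians(deg); phi=best(ctrl,[*p,.13],[psi-np.pi/2,psi+np.pi/2])
    ctrl.goto([*p,.13],ori(phi)); ctrl.servo_line([*p,.05],max_speed=.15); grab(ctrl,p)
ctrl.snapshot
im=ctrl.snapshot("top");c=ctrl.calibration("top")
print("sA",rect(im,c,(144.6,217),.008),"pB",rect(im,c,(183,192),.012),"eb",rect(im,c,(139.5,181),.025))
pick([.445,.3749],8.1); place(ctrl,.0235+.028)
im=ctrl.snapshot("wrist");cv2.imwrite("pics/w4.png",im[:,:,::-1])
```

```text
sA (array([0.44516382, 0.3751106 ]), (93.5104751586914, 54.180702209472656), 8.118324279785156) pB (array([0.52680408, 0.24154407]), (93.44416046142578, 54.03569412231445), 12.984577178955078) eb (array([0.56425586, 0.39037531]), (91.13911437988281, 48.75661849975586), 2.1128222942352295)
opening 0.04846851845479453 t 15.6333
opening lifted 0.04857180173203277
place contact True [0.6265 0.0365 0.0522] exp 0.051500000000000004 [-1.  -0.1  4.7] phi -2.35
t 20.7417
```

View pics/w4.png

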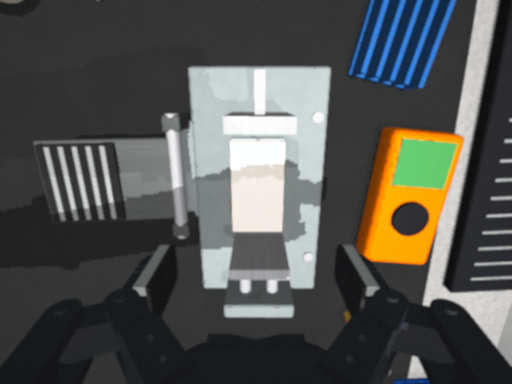

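The sheet lies in the slot on the first plate (rows ~138–232), aligned. On to the second plate and the second sheet.

```bash
cat >> h.py <<'E'
def pick(ctrl,p,deg,**k):
    psi=np.radians(deg); phi=best(ctrl,[*p,.13],[psi-np.pi/2,psi+np.pi/2])
    ctrl.goto([*p,.13],ori(phi)); ctrl.servo_line([*p,.05],max_speed=.15); grab(ctrl,p,**k)
E
python3 - <<'E'
from workcell import ctrl
from h import *
pick(ctrl,[.527,.2415],13.0); place(ctrl,.0235+.036)
im=ctrl.snapshot("wrist");cv2.imwrite("pics/w5.png",im[:,:,::-1])
im=ctrl.snapshot("top");c=ctrl.calibration("top")
print("sB",rect(im,c,(321,158),.008),"eb",rect(im,c,(139.5,181),.025))
E
```

```text
opening 0.04878212697477513 t 23.75
opening lifted 0.04898631543631428
place contact True [0.6266 0.0365 0.0601] exp 0.0595 [-0.5 -0.1  4.1] phi -2.35
t 28.4917
sB (array([ 0.64643762, -0.23096428]), (91.66987609863281, 48.44185256958008), -0.791351318359375) eb (array([0.56425586, 0.39037531]), (91.13911437988281, 48.75661849975586), 2.1128222942352295)
```

View pics/w5.png

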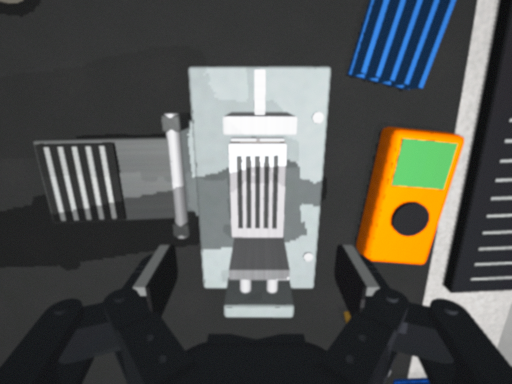

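Run:
```python
from workcell import ctrl
from h import *
pick(ctrl,[.6464,-.2302],-.4); place(ctrl,.0235+.048)
im=ctrl.snapshot("wrist");cv2.imwrite("pics/w6.png",im[:,:,::-1])
im=ctrl.snapshot("top");c=ctrl.calibration("top");cv2.imwrite("pics/top6.png",im[:,:,::-1])
print("eb",rect(im,c,(139.5,181),.025))
cv2.imwrite("pics/eb6.png",cv2.resize(im[140:240,90:200],None,fx=6,fy=6,interpolation=cv2.INTER_CUBIC)[:,:,::-1])
```

```text
opening 0.04882422493548932 t 31.4333
opening lifted 0.04827150636740939
place contact True [0.6266 0.0365 0.0722] exp 0.07150000000000001 [-1.7 -0.5  4.5] phi -2.35
t 35.875
eb (array([0.56425586, 0.39037531]), (91.13911437988281, 48.75661849975586), 2.1128222942352295)
```

View pics/w6.png

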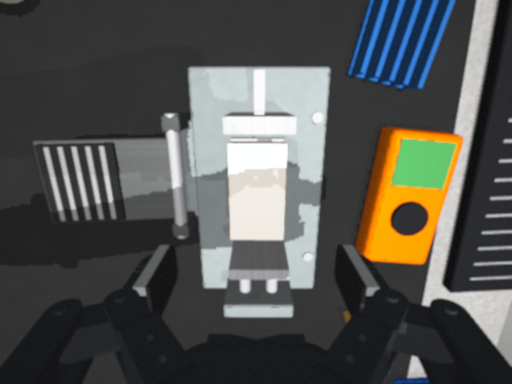

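View pics/eb6.png

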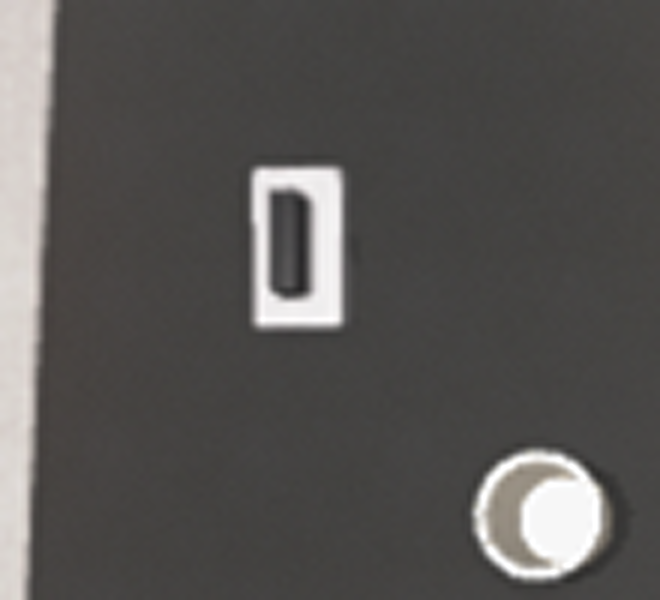

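Run:
```python
from workcell import ctrl
from h import *
p=[.5642,.3904];psi=np.radians(1.7)
phi=best(ctrl,[*p,.2],[psi-np.pi/2,psi+np.pi/2])
ctrl.goto([*p,.2],ori(phi))
c=ctrl.calibration("wrist");im=ctrl.snapshot("wrist");cv2.imwrite("pics/w7.png",im[:,:,::-1])
np.save("pics/w7c.npy",c,allow_pickle=True);print(phi)
```

```text
1.6004669240788
```

View pics/w7.png

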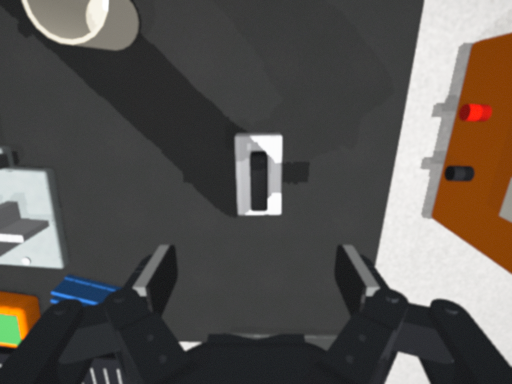

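Run:
```python
from h import *
c=np.load("pics/w7c.npy",allow_pickle=True).item()
print(w2p([[.5642,.3904,.025],[.5642,.3904,.053]],c))
im=cv2.imread("pics/w7.png");print(rect(im[:,:,::-1],c,(259,175),.025,thr=130))
cv2.imwrite("pics/w7z.png",cv2.resize(im[115:235,200:320],None,fx=5,fy=5,interpolation=cv2.INTER_CUBIC))
```

```text
[[257.73996475 176.72019999]
 [257.86836489 184.33263305]]
(array([0.56393365, 0.3915217 ]), (91.49942779541016, 49.960819244384766), 2.203181028366089)
```

View pics/w7z.png

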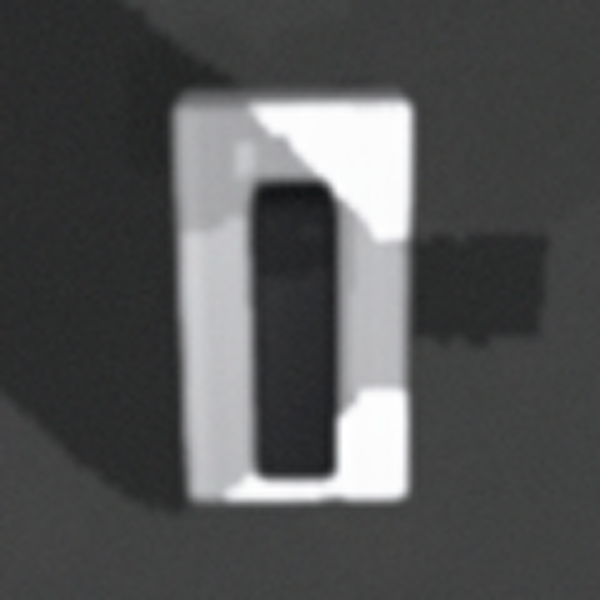

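Block sits where expected (centre ≈ (0.564, 0.391)). Grasp by the rib.

Run:
```python
from workcell import ctrl
from h import *
p=[.5640,.3912]
ctrl.servo_line([*p,.2],frame=ori(np.radians(92.0)))
ctrl.servo_line([*p,.08],max_speed=.15)
grab(ctrl,p,zg=.0535,force=70,lift=.19)
c=ctrl.calibration("wrist");im=ctrl.snapshot("wrist");cv2.imwrite("pics/w8.png",im[:,:,::-1])
```

```text
opening 0.016473705025527953 t 39.8833
opening lifted 0.01648712234287471
```

View pics/w8.png

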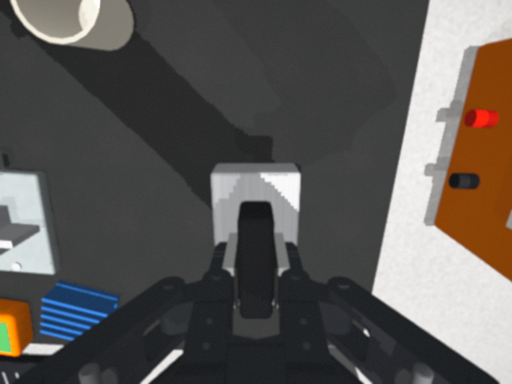

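Run:
```python
from workcell import ctrl
from h import *
place(ctrl,.1095)
ctrl.servo_line([*MID-[0,0.0],.26],max_speed=.2)
c=ctrl.calibration("wrist");im=ctrl.snapshot("wrist");cv2.imwrite("pics/w9.png",im[:,:,::-1]);np.save("pics/w9c.npy",c,allow_pickle=True)
im=ctrl.snapshot("scene");cv2.imwrite("pics/sc9.png",cv2.resize(im[180:250,240:350],None,fx=7,fy=7,interpolation=cv2.INTER_CUBIC)[:,:,::-1])
```

```text
place contact True [0.6267 0.0364 0.1097] exp 0.1095 [-0.4 -0.1  4.2] phi -2.35
t 44.3583
```

View pics/w9.png

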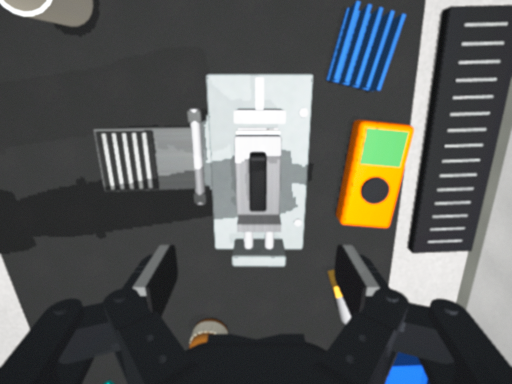

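View pics/sc9.png

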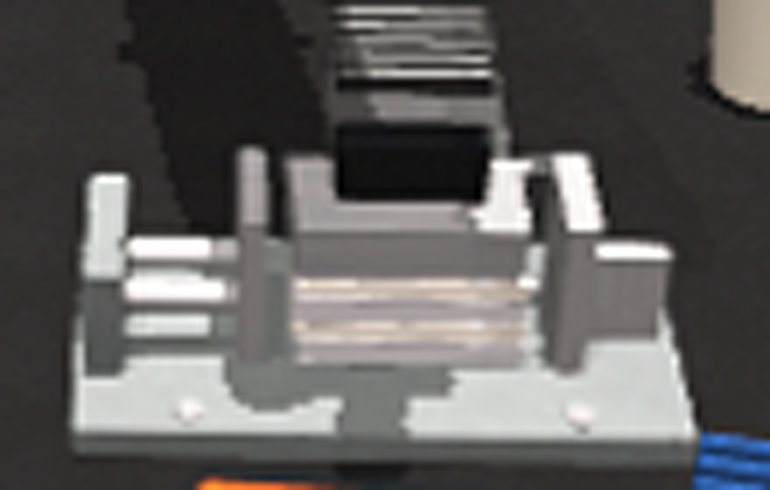

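Run:
```python
from workcell import ctrl
from h import *
pad=SEAT-.162*JX; print(pad)
ctrl.gripper_close(20)
ctrl.goto([*pad,.15],ori(YJ))
ctrl.servo_line([*pad,.1],max_speed=.12)
h=ctrl.servo_line([*pad,.07],max_speed=.03,threshold=3.); o=ctrl.get_obs();print(h,o["ee_pos"],o["wrist_force"])
z0=o["ee_pos"][2]
h=ctrl.servo_line([*pad,z0-.020],max_speed=.03); o=ctrl.get_obs();print(h,o["ee_pos"],o["wrist_force"])
z=z0-.020
while z>z0-.034:
    z-=.001; ctrl.servo_line([*pad,z],max_speed=.02); o=ctrl.get_obs();print(z.round(4),o["ee_pos"][2].round(4),o["wrist_force"].round(1))
    if o["wrist_force"][2]>26: break
ctrl.sleep(.3)
o=ctrl.get_obs();print(o["ee_pos"],o["wrist_force"],o["time"])
im=ctrl.snapshot("scene");cv2.imwrite("pics/sc10.png",cv2.resize(im[180:250,240:350],None,fx=7,fy=7,interpolation=cv2.INTER_CUBIC)[:,:,::-1])
```

```text
[0.46528728 0.05413335]
True [0.4651265  0.05412905 0.08459716] [0.92904769 0.51101449 3.84072824]
False [0.46384627 0.05424154 0.06525519] [-3.90901744  0.05837501 10.97869585]
0.0636 0.0644 [-4.8  0.4 11.8]
0.0626 0.0635 [-5.  -0.7 12.5]
0.0616 0.0626 [-5.1 -1.  13. ]
0.0606 0.0616 [-5.8  0.3 12.5]
0.0596 0.0607 [-5.2 -0.3 13.8]
0.0586 0.0597 [-5.4 -0.4 13.6]
0.0576 0.0594 [-6.3 -0.8 18.6]
0.0566 0.0592 [-9.1 -0.8 25.2]
0.0556 0.0591 [-10.2  -0.8  30.9]
[0.46437656 0.05424192 0.05906744] [-9.63959541 -0.47199406 30.28730273] 51.1583
```

View pics/sc10.png

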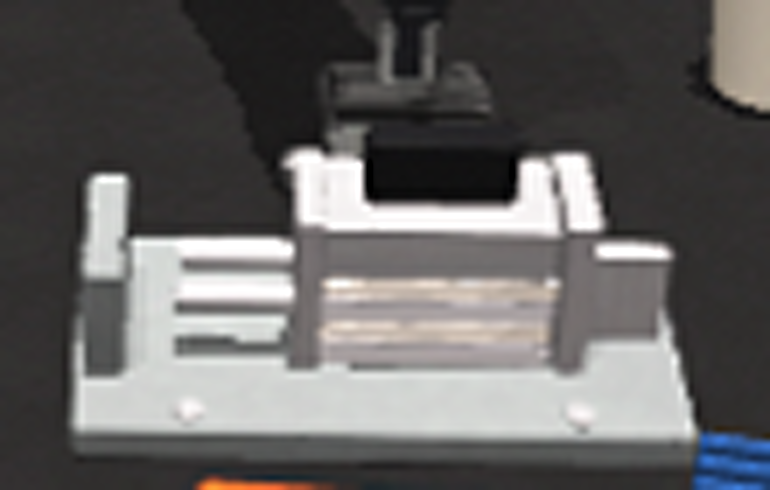

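At the stop (force rises sharply, pack squared against the fence). Hold, then release slowly.

Run:
```python
from workcell import ctrl
from h import *
ctrl.sleep(1.4); print(ctrl.get_obs()["ee_pos"],ctrl.get_obs()["wrist_force"])
pad=SEAT-.162*JX
ctrl.servo_line([*pad,.092],max_speed=.03)
ctrl.servo_line([*pad,.2],max_speed=.15)
ctrl.goto([.5,-.1,.35],ori(YJ))
ctrl.sleep(.5)
im=ctrl.snapshot("scene");cv2.imwrite("pics/sc11.png",cv2.resize(im[180:250,240:350],None,fx=7,fy=7,interpolation=cv2.INTER_CUBIC)[:,:,::-1])
c=ctrl.calibration("wrist");im=ctrl.snapshot("wrist");cv2.imwrite("pics/w11.png",im[:,:,::-1])
im=ctrl.snapshot("top");cv2.imwrite("pics/top11.png",im[:,:,::-1])
d=cv2.absdiff(im[:,:,::-1],cv2.imread("pics/top0.png"));cv2.imwrite("pics/d11.png",d)
print(ctrl.get_obs()["wrist_force"],ctrl.get_obs()["time"])
```

```text
[0.46439109 0.05424618 0.0590627 ] [-11.64231701  -1.17203974  30.23794258]
[0.17116555 0.49513501 1.3036769 ] 56.3667
```

View pics/sc11.png

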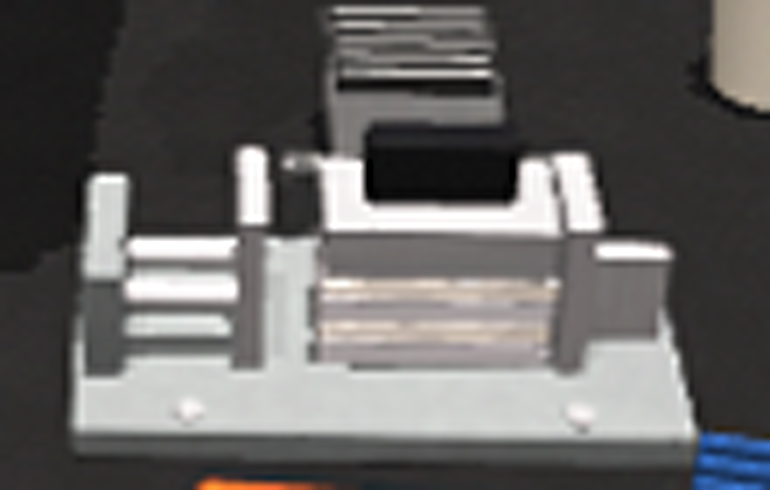

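View pics/top11.png

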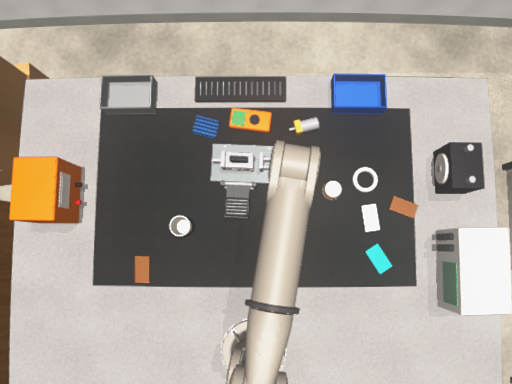

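View pics/w11.png

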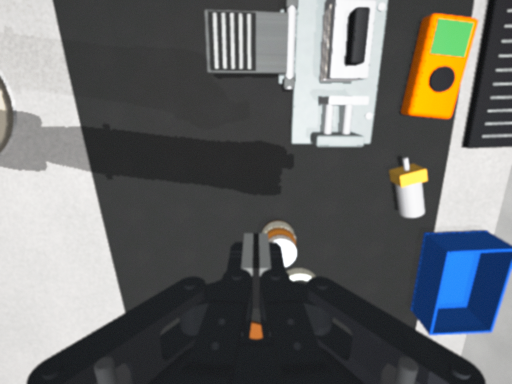

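```bash
python3 -c "
from workcell import ctrl
ctrl.job_done()"
```

```text
the job is handed in; nothing more can be done
```

The pack is built and squared in the jig, and the job is handed in; the controller gives no verdict. From the bottom it is plate, sheet, plate, sheet, then the end block with its rib up. Only two plates were on the bench, so the third white sheet stays out as the spare, well away from the jig.

- **Placing:** each part made contact within about 1 mm of the height I expected, so there is one sheet on each plate.
- **Pedal:** I pressed it to its stop, about 25 mm down. The force rose sharply there to 30 N, and I held it for about 1.7 s.
- **Last pictures:** the pack stands flush against the fence, the pusher is back and the pedal is up. The other bench items look where they were at the start, judged by eye, not measured. The robot is clear of everything. The end block was not knocked while I worked.
- **Disagreements:** in the pictures the pedal tread's middle came out about 11 mm nearer the jig than the 162 mm stated. I pushed at the stated point and it worked. The first plate appeared about 2 mm off centre across the slot, which is well inside the 12 mm allowed.

The run had taken 56 s when I took the last pictures, just before handing in; the limit is 210 s.

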